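# Draw the long cutter from its block

### The job

The wooden block on the bench holds three boring cutters head down, each in a close-fitting pocket with only its shank showing. Lift the cutter with the longest (tallest) shank straight up out of its pocket by the shank, and stand it upright, head down, near the middle of the round steel dish, setting it down rather than dropping it. Leave the other two cutters in their pockets.

Things in the scene. Friction and masses are not known exactly. Their poses are not given: they have to be found in the camera images.
- long_cutter_mid (a point): the long plain steel cutter, standing head down in a pocket of the wooden block; 104 mm tall, 100 g: round head 36 mm across and 16 mm high, 14 mm collar 4 mm high, then a slim round shank 10 mm across to the top. This point: on its axis, half-way up, 52 mm above its underside; z up along the shank. Its underside starts 10 mm above the bench, its head sunk below the block's top (32 mm above the bench)
- hex_cutter_mid (a point): the middle cutter, to be left alone: same head, six-sided 12 mm shank, 74 mm tall; this point on its axis, 37 mm above its underside. The wooden block that holds the cutters is fixed, 85 x 235 mm, 32 mm high; its three equal pockets, 39 mm wide and 22 mm deep, lie in a row 75 mm apart along its length; any cutter may be in any pocket
- stub_cutter_mid (a point): the shortest wood-boring cutter, in the same block: same head, round shank 15 mm across, 56 mm tall in all. This point is on its axis, 28 mm above its underside. To be left alone
- dish_floor (a point): centre of the inner floor of the round steel parts dish, 132 mm across the rim, flat floor about 110 mm across, 6 mm above the bench, rim 21 mm above the bench; loose, 0.45 kg. z is up
Mind the look-alikes: they are no part of the job. What is shaped like the part that bears long_cutter_mid but yellow is not meant.

How it is judged:
On the way:
1. the long cutter is lifted upright clear of the block (height (world z) of long_cutter_mid above 0.094 m and angle between long_cutter_mid's own z axis and vertical below 0.26 rad and contact force between long_cutter and the fingers above 0.5 N), for 0.1 s.
At the end, for the whole second after the job is handed in: The long cutter stands upright (within 10 degrees) head down on the floor of the dish, its axis within 30 mm of the dish's centre, the dish flat on the bench; the other two cutters are within 15 mm of where they stood in their pockets (horizontal distance between long_cutter_mid and dish_floor below 0.03 m and z of long_cutter_mid in the frame of dish_floor between 0.044 and 0.06 m and angle between long_cutter_mid's own z axis and vertical below 0.17 rad and angle between dish_floor's own z axis and vertical below 0.1 rad and distance of each of hex_cutter_mid, stub_cutter_mid from where it was at the start of the episode below 0.015 m); the robot touches nothing.
It fails at once if the long cutter is let go more than 30 mm above where it should stand (height (world z) of long_cutter_mid above 0.088 m and contact force between long_cutter and the fingers below 0.05 N).
It fails at once if one of the other cutters is pulled up or moved by more than 15 mm (not (distance of hex_cutter_mid from where it was at the start of the episode below 0.015 m) or not (distance of stub_cutter_mid from where it was at the start of the episode below 0.015 m)).
It also fails if it takes over 40 s, if anything falls off the work surface, if the arm or the gripper's body presses on something with over 40 N, if the wrist force passes 120 N, or if a joint passes its speed limit or range.

### The arm

A 6-joint arm with a two-finger parallel gripper is mounted at the origin on a cart in front of the work surface, level with it; the furniture and walls round the work are solid. World frame = base frame: x ahead of the robot, y to its left, z up, the work surface at z = 0. Lengths are in m, angles in rad, forces in N, time in s.
With the tool pointing down it reaches from about 0.3 to 0.775 m from the base axis. Payload 14.6 kg.
Tool frame: the origin (TCP) lies midway between the tips of the shut fingers; the grasp point (between the pads) lies 19 mm behind it (hold_point_z is the distance from the TCP to the grasp point, in m); z points along the fingers, y is the line along which they close (so a half turn about z gives the same grasp; the last joint's range is limited). The gripper opens to 85 mm and grips with 20 to 120 N. Pads are 22 mm wide; open, the fingers measure 114 mm over their backs; the gripper's body (76 mm by 85 mm) begins 54 mm behind the grasp point. The pads swing forward as they close: fully open they stand 13 mm farther back than shut.
Start: joints at [-1.3, 0.3, 1.521, -0, 1.321, -0.067], TCP at [0.182, -0.519, 0.231] pointing down, gripper open.
Joint ranges: [-3.03, 3.03], [-0.79, 2.21], [0.23, 2.52], [-1.04, 4.18], [0, 3.07], [-2.55, 2.55]. Speed limits (rad/s): [2.22, 2.22, 2.57, 3.14, 3.14, 3.14].

### API

Orientations are given as a unit quaternion [w, x, y, z].
In Python, from bench import * gives the robot as it stands.
- The arm moves only by the tool carry_out, never from a script. Its argument "plan" is a list that holds one entry, the list of rows, each a list of 6 numbers: the shift along the tool's x, y, z in m, then the turn, a rotation vector about the tool's x, y, z in rad. In form: [[[tx, ty, tz, ax, ay, az], ...]]. A call has 1 to 5 rows; each row shifts and turns the commanded pose from where the row before left it, along the tool's axes as they then stand; what a row does not reach is not made up. A row lasts 1/8 s, in which the tool goes at most 62.5 mm and 10.7 degrees, less where a joint would pass 70% of its speed; a pose out of reach is approached as far as the arm can. A call with a gripper value outside its range is refused whole. "fingers" is the closure, from -1 (fully open) to 1 (shut), so that 0 is half open, set as the call begins (left out, the last holds). The fingers move at their own pace and stop on an object; "force" is the grip in N (left out, the last holds). Time passes only in rows, so rows that do not move let the fingers close. It gives the time, the measured TCP pose, the force, the opening and the grip force at its end, in the units of the state.
- get_obs(): the state, without advancing time (a new reading comes with each control period).
- camera(name): name is "scene" or "top"; returns a dict with "frame" (420x560x3 uint8, blue, green, red), "intrinsics" (3x3 intrinsics, pixels), "origin" and "attitude" of the camera in the world. Camera axes: x right, y down, z forward; pixel columns grow to the right and rows downward; lengths in m; the calibration is good to about 2 mm. A picture is of the moment at which its call begins. There is no depth.
- finish_job(): hands the job in; it is judged then, once.
Trained networks look in a picture, given as the dict that the camera call returned (one of the last four; its "shot" number tells which), for a name from the list of things; names that differ only in an ending like _2 or _b are one class to them, and where a whole thing is asked for, a point or a joint stands for the part that bears it (a point fixed in the world has none). Each returns a list of dicts, best first, with "score" (0 to 1); they miss things now and then, are a little off and sometimes report something else, mostly with a low value. They report only what shows in the picture. A call takes as long as a camera call. They do not tell look-alikes from the thing itself.
- cut_out(target, picture): "region" (420x560 bool, what is visible of it) and "extent" ([left, top, width, height] in pixels, round what is visible of it).
- place_of(target, picture): "position" ([row, column] in pixels: a listed point, or the origin of a listed thing).
The state is a dict: "t": time; "qpos": joint angles; "qvel": joint speeds; "joint_torque": joint torques, N m; "tool_pos": TCP position; "tcp_rot": TCP orientation; "wrist_force": force on the tool from outside, world axes, zero at the start; "torque": the same for the moment, N m; "width": opening from 0.0 (shut) to 1.0 (fully open); "gripper_force": force on a finger pad.
Only numpy, scipy, OpenCV 4.12 (cv2) and the standard library are available. Lean on these libraries where they do the work, as an engineer would, in place of code of your own. Each camera call takes 0.05 s, during which the arm holds its last target. There are 200 camera calls.

## Working session

There is one attempt and no reset: what is moved stays moved. The work goes in short steps, Python scripts to look and compute and a tool call to move; the robot and the scene stay as the last step left them, time stands still between calls to the robot, and variables do not carry over. Pictures are saved under pics/ and viewed, at most 10 in all, crops included, and the job is handed in when it is done.

Besides the shell and the picture viewer there is one more tool, called after "Emit:" as name(argument=value, ...), one argument or row to a line, values as JSON. carry_out: Moves the arm, as the interface text tells. Its arguments: {"type":"object","properties":{"plan":{"type":"array"},"fingers":{"type":"number"},"force":{"type":"number"}},"required":["plan"]}

```bash
mkdir -p pics
cat > h.py <<'E'
from bench import *
import numpy as np, cv2
from scipy.spatial.transform import Rotation as R
def rot(c):
    a=np.array(c["attitude"],float)
    return a if a.shape==(3,3) else R.from_quat(a,scalar_first=True).as_matrix()
def ray(c,rc):
    d=np.linalg.inv(np.array(c["intrinsics"]))@[rc[1],rc[0],1.]
    return np.array(c["origin"],float),rot(c)@d
def at_z(c,rc,z):
    o,d=ray(c,rc); return o+d*(z-o[2])/d[2]
def proj(c,p):
    q=np.array(c["intrinsics"])@(rot(c).T@(np.array(p)-c["origin"])); return q[1]/q[2],q[0]/q[2]
E
python3 - <<'E'
from h import *
Z=dict(long_cutter_mid=.062,hex_cutter_mid=.047,stub_cutter_mid=.038,dish_floor=.006)
for n in("scene","top"):
    c=camera(n); cv2.imwrite(f"pics/{n}.png",c["frame"]); print(n,c["origin"],c["attitude"])
    for k,z in Z.items():
        for r in place_of(k,c)[:4]: print(k,np.round(r["position"],1),round(r["score"],2),at_z(c,r["position"],z).round(4))
o=get_obs();print({k:np.round(v,3) for k,v in o.items()})
E
```

```text
scene [0.14800259 0.80221735 0.57800759] [ 0.12860324 -0.22454303  0.83729325 -0.48164472]
long_cutter_mid [273.7 202.7] 0.97 [0.5918 0.28   0.062 ]
long_cutter_mid [240.6 177.8] 0.89 [0.6848 0.2273 0.062 ]
long_cutter_mid [239.7 243.3] 0.83 [0.5896 0.1689 0.062 ]
hex_cutter_mid [225.9 275.5] 0.57 [0.5764 0.083  0.047 ]
dish_floor [188.4 384.2] 0.96 [ 0.4793 -0.2279  0.006 ]
top [0.52426856 0.03368379 1.0329235 ] [ 0.01040147 -0.69796389  0.71539352 -0.03082753]
long_cutter_mid [208.9 203. ] 0.74 [0.5843 0.1596 0.062 ]
long_cutter_mid [147.7 172.5] 0.61 [0.6985 0.2138 0.062 ]
long_cutter_mid [198.3 144.1] 0.56 [0.6063 0.2666 0.062 ]
hex_cutter_mid [209.8 239.9] 0.8 [0.5819 0.0931 0.047 ]
stub_cutter_mid [220.6 282.9] 0.84 [0.5601 0.0133 0.038 ]
dish_floor [257.6 411.5] 0.92 [ 0.483  -0.2362  0.006 ]
{'t': np.float64(0.5), 'qpos': array([-1.3  ,  0.3  ,  1.521,  0.   ,  1.321, -0.067]), 'qvel': array([-0.   , -0.001, -0.001,  0.002,  0.001, -0.   ]), 'joint_torque': array([-0.0000e+00, -5.4303e+01, -3.6180e+01, -0.0000e+00,  1.0000e-03,
       -0.0000e+00]), 'tool_pos': array([ 0.182, -0.519,  0.231]), 'tcp_rot': array([-0.   ,  0.986,  0.168,  0.   ]), 'wrist_force': array([ 0.107, -0.038, -0.097]), 'torque': array([-0.029,  0.024, -0.031]), 'gripper_force': np.float64(0.0), 'width': np.float64(1.004)}
```

View pics/scene.png

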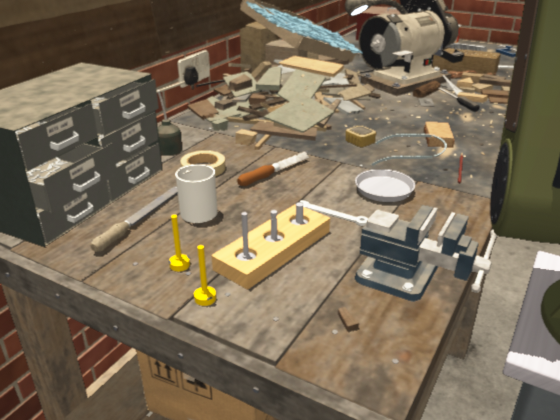

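View pics/top.png

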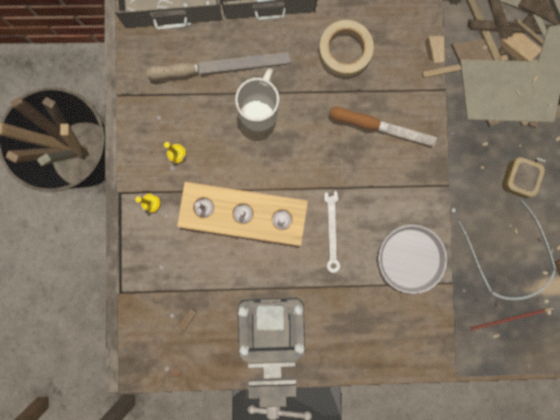

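The scene view shows two yellow look-alikes on the bench at scene (col 178, row 241) and (203, 274). The steel cutters in the block are at (243, 240), (274, 226) and (299, 213). The tallest plain steel shank is at scene (243, 240), which is top (203, 209), so that is the target. The dish is at scene (384, 187) and top (412, 259). I'll confirm the target in one enlarged crop and triangulate.

Run:
```python
from h import *
s=camera("scene");t=camera("top")
def tri(a,b):
    (o1,d1),(o2,d2)=ray(s,a),ray(t,b)
    l=np.linalg.lstsq(np.c_[d1,-d2],o2-o1,rcond=None)[0]
    p,q=o1+l[0]*d1,o2+l[1]*d2; return ((p+q)/2).round(4),np.linalg.norm(p-q).round(4)
ls=min(place_of("long_cutter_mid",s),key=lambda r:abs(r["position"][1]-243))["position"]
lt=min(place_of("long_cutter_mid",t),key=lambda r:abs(r["position"][1]-203))["position"]
ds=place_of("dish_floor",s)[0]["position"];dt=place_of("dish_floor",t)[0]["position"]
print("long",tri(ls,lt),"dish",tri(ds,dt))
P=tri(ls,lt)[0]
for z in(.03,.062,.114): print(z,np.round(proj(s,[*P[:2],z]),1),np.round(proj(t,[*P[:2],z]),1))
# dish rim ellipse in top
r=cut_out("dish_floor",t)[0]["region"].astype(np.uint8)
c=max(cv2.findContours(r,0,1)[0],key=cv2.contourArea);e=cv2.fitEllipse(c);print("dish ellipse",e,at_z(t,e[0][::-1],.021))
for r in cut_out("long_cutter_mid",t)[:3]: print(r["extent"],r["score"])
a=cv2.resize(s["frame"][195:285,160:340],None,fx=4,fy=4,interpolation=2);b=cv2.resize(t["frame"][175:250,170:310],None,fx=720/140,fy=3,interpolation=2)
b=cv2.resize(t["frame"][180:240,170:310],(720,240*720//560*60*4//240),interpolation=2) if 0 else b
cv2.imwrite("pics/crop.png",np.vstack([a,b]))
```

```text
Traceback (most recent call last):
IndexError: list index out of range
```

```bash
cat >> h.py <<'E'
def tri(s,t,a,b):
    (o1,d1),(o2,d2)=ray(s,a),ray(t,b)
    l=np.linalg.lstsq(np.c_[d1,-d2],o2-o1,rcond=None)[0]
    p,q=o1+l[0]*d1,o2+l[1]*d2; return ((p+q)/2).round(4),np.linalg.norm(p-q).round(4)
E
python3 - <<'E'
from h import *
s=camera("scene");t=camera("top")
near=lambda n,c,col:[r["position"] for r in place_of(n,c) if abs(r["position"][1]-col)<15]
ls=near("long_cutter_mid",s,243);lt=near("long_cutter_mid",t,203)
ds=near("dish_floor",s,384);dt=near("dish_floor",t,412)
print(ls,lt,ds,dt)
if ds and dt: print("dish",tri(s,t,ds[0],dt[0]))
if ls and lt:
    P,e=tri(s,t,ls[0],lt[0]); print("long",P,e)
    for z in(.03,.062,.114): print(z,np.round(proj(s,[*P[:2],z]),1),np.round(proj(t,[*P[:2],z]),1))
for r in cut_out("dish_floor",t)[:1]:
    c=max(cv2.findContours(r["region"].astype(np.uint8),0,1)[0],key=cv2.contourArea);e=cv2.fitEllipse(c);print("dish ellipse",e,at_z(t,e[0][::-1],.021))
a=cv2.resize(s["frame"][195:285,160:340],None,fx=4,fy=4,interpolation=2);b=cv2.resize(t["frame"][180:240,170:290],(480,240),interpolation=2)
cv2.imwrite("pics/crop.png",np.vstack([a,np.pad(b,((0,0),(0,240),(0,0)))]))
E
```

```text
[[238.1, 245.0]] [[207.7, 199.6]] [[188.2, 384.9]] [[255.6, 409.3]]
dish (array([ 0.4836, -0.2345,  0.0021]), np.float64(0.0071))
long [0.5871 0.1659 0.0643] 0.0015
0.03 [254.5 246.1] [208.5 201.9]
0.062 [239.3 245.5] [207.5 199.5]
0.114 [213.3 244.5] [205.6 195.4]
dish ellipse ((412.3221740722656, 258.4324035644531), (66.86862182617188, 68.52120971679688), 139.8369598388672) [ 0.4819884  -0.23380835  0.021     ]
```

View pics/crop.png

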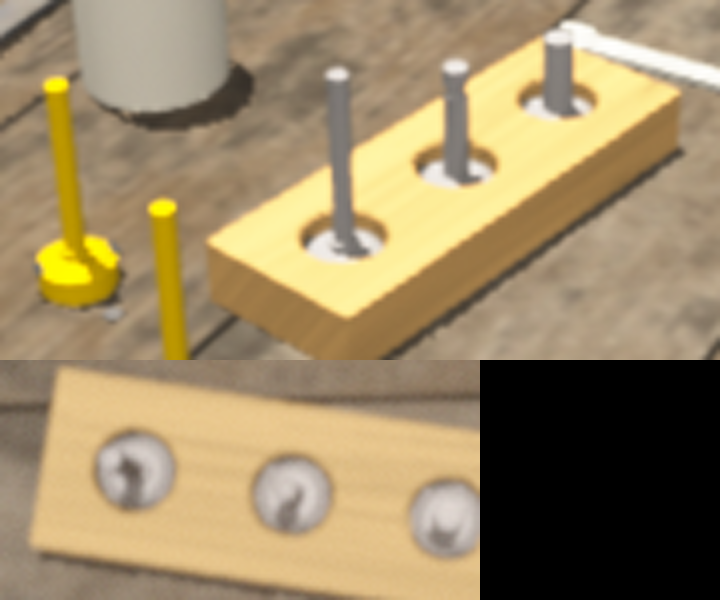

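The crop confirms it: the tall plain steel round shank has its top at scene (244, 214), which fits the projected 114 mm height. The middle shank is the hexagonal one and the far one is the stub. The yellow ones are not part of the job. I'll rotate to close across the row, then travel.

Emit:
carry_out(
  plan=[
    [[0, 0, 0, 0, 0, -0.18], [0, 0, 0, 0, 0, -0.18], [0, 0, 0, 0, 0, -0.18], [0, 0, 0, 0, 0, -0.18], [0, 0, 0, 0, 0, -0.18]],
  ],
  fingers=-1,
  force=50,
)

```text
t: 1.72
tool_pos: [0.1823, -0.5189, 0.2313]
tcp_rot: [0.0, 0.813, 0.583, -0.0]
wrist_force: [-0.5, -0.8, 0.5]
width: 1.001
gripper_force: 0.0
```

Emit:
carry_out(
  plan=[
    [[0, 0, 0, 0, 0, -0.177], [0.05, 0.02, 0, 0, 0, 0], [0.05, 0.02, 0, 0, 0, 0], [0.05, 0.02, 0, 0, 0, 0], [0.05, 0.02, 0, 0, 0, 0]],
  ],
)

```text
t: 2.35
tool_pos: [0.293, -0.3323, 0.2314]
tcp_rot: [0.0, 0.76, 0.65, -0.0]
wrist_force: [0.8, -0.0, 0.3]
width: 0.999
gripper_force: 0.0
```

Emit:
carry_out(
  plan=[
    [[0.05, 0.02, 0, 0, 0, 0], [0.05, 0.02, 0, 0, 0, 0], [0.05, 0.02, 0, 0, 0, 0], [0.05, 0.02, 0, 0, 0, 0], [0.05, 0.02, 0, 0, 0, 0]],
  ],
)

```text
t: 2.98
tool_pos: [0.4307, -0.1007, 0.2315]
tcp_rot: [0.0, 0.76, 0.65, 0.0]
wrist_force: [1.3, -0.9, -0.6]
width: 1.001
gripper_force: 0.0
```

Emit:
carry_out(
  plan=[
    [[0.05, 0.02, 0, 0, 0, 0], [0.05, 0.02, 0, 0, 0, 0], [0.05, 0.02, 0, 0, 0, 0], [0.05, 0.02, 0, 0, 0, 0], [0, 0, 0, 0, 0, 0]],
  ],
)

```text
t: 3.6
tool_pos: [0.5408, 0.0854, 0.2306]
tcp_rot: [-0.0, 0.759, 0.651, -0.0]
wrist_force: [0.2, -0.4, 0.1]
width: 0.998
gripper_force: 0.0
```

```bash
cat >> h.py <<'E'
def togo(p):
    o=get_obs(); M=R.from_quat(o["tcp_rot"],scalar_first=True)
    print("t",o["t"],"pos",o["tool_pos"].round(4),"togo",M.inv().apply(np.array(p)-o["tool_pos"]).round(4)); print(M.as_matrix().round(3))
E
python3 -c "
from h import *
togo([.5865,.164,.068])
s=camera('scene');t=camera('top');cv2.imwrite('pics/a.png',np.vstack([s['frame'][120:300,:],t['frame'][120:300]]))"
```

```text
t 3.6 pos [0.5408 0.0854 0.2306] togo [0.0846 0.0333 0.1626]
[[ 0.152  0.988 -0.001]
 [ 0.988 -0.152  0.   ]
 [ 0.    -0.001 -1.   ]]
```

Emit:
carry_out(
  plan=[
    [[0.042, 0.0165, 0, 0, 0, 0], [0.0425, 0.017, 0, 0, 0, 0], [0, 0, 0.04, 0, 0, 0], [0, 0, 0.04, 0, 0, 0], [0, 0, 0, 0, 0, 0]],
  ],
)

```text
t: 4.32
tool_pos: [0.585, 0.1597, 0.1491]
tcp_rot: [-0.001, 0.76, 0.649, -0.002]
wrist_force: [0.1, -0.4, 1.1]
width: 0.999
gripper_force: 0.0
```

```bash
python3 -c "
from h import *
togo([.5865,.164,.068])
s=camera('scene');t=camera('top');cv2.imwrite('pics/b.png',np.hstack([cv2.resize(s['frame'][150:290,170:310],(400,400)),cv2.resize(t['frame'][140:280,130:270],(400,400))]))"
```

```text
t 4.325 pos [0.585  0.1597 0.1491] togo [0.0046 0.0012 0.0811]
[[ 0.157  0.988 -0.005]
 [ 0.988 -0.157 -0.001]
 [-0.002 -0.005 -1.   ]]
```

View pics/b.png

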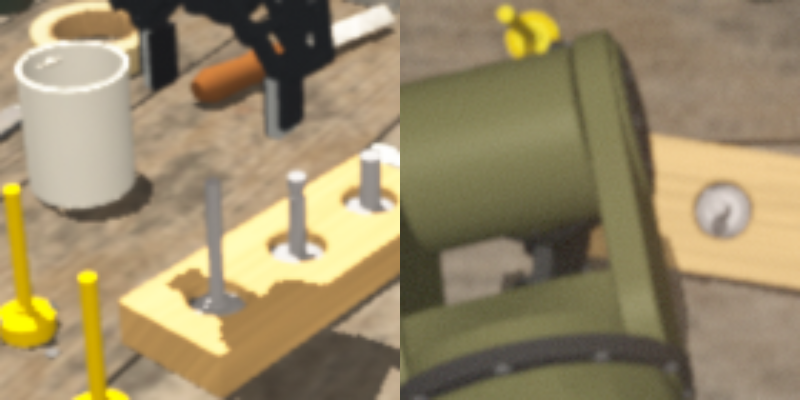

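The fingers straddle the steel long shank (crop 213, 180), at about scene (226, 171) and (270, 188). The offset is only a few mm along the pads. Descending with the correction.

Emit:
carry_out(
  plan=[
    [[0.0045, 0.001, 0.02, 0, 0, 0], [0, 0, 0.03, 0, 0, 0], [0, 0, 0.02, 0, 0, 0], [0, 0, 0.01, 0, 0, 0], [0, 0, 0, 0, 0, 0]],
  ],
)

```text
t: 5.05
tool_pos: [0.588, 0.1654, 0.0711]
tcp_rot: [-0.0, 0.76, 0.65, -0.0]
wrist_force: [0.0, 0.5, -0.6]
width: 1.001
gripper_force: 0.0
```

Emit:
carry_out(
  plan=[
    [[0, 0, 0, 0, 0, 0], [0, 0, 0, 0, 0, 0], [0, 0, 0, 0, 0, 0], [0, 0, 0, 0, 0, 0], [0, 0, 0, 0, 0, 0]],
  ],
  fingers=1,
  force=50,
)

```text
t: 5.68
tool_pos: [0.5885, 0.1653, 0.0714]
tcp_rot: [0.0, 0.76, 0.65, 0.0]
wrist_force: [3.2, -0.9, -0.4]
width: 0.1
gripper_force: 48.6
```

Emit:
carry_out(
  plan=[
    [[0, 0, 0, 0, 0, 0], [0, 0, 0, 0, 0, 0], [0, 0, 0, 0, 0, 0]],
  ],
)

```text
t: 6.05
tool_pos: [0.5883, 0.1653, 0.0714]
tcp_rot: [0.0, 0.76, 0.65, 0.0]
wrist_force: [6.0, -0.7, -0.7]
width: 0.101
gripper_force: 48.6
```

```bash
python3 -c "
from h import *
togo([.5865,.164,.068])
s=camera('scene');cv2.imwrite('pics/c.png',cv2.resize(s['frame'][150:290,170:310],(560,560)))"
```

```text
t 6.05 pos [0.5883 0.1653 0.0714] togo [-0.0016 -0.0016  0.0034]
[[ 0.155  0.988  0.001]
 [ 0.988 -0.155  0.   ]
 [ 0.     0.001 -1.   ]]
```

View pics/c.png

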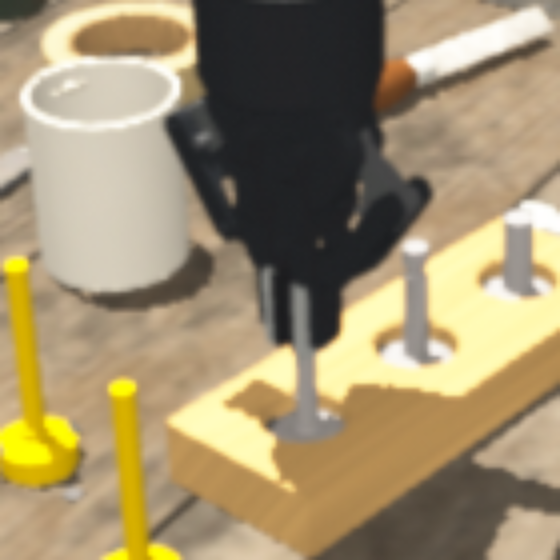

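The steel shank is between the pads: opening 8.5 mm, 49 N, neighbours untouched. Lifting straight up.

Emit:
carry_out(
  plan=[
    [[0, 0.001, -0.008, 0, 0, 0], [0, 0, -0.015, 0, 0, 0], [0, 0, -0.02, 0, 0, 0], [0, 0, -0.025, 0, 0, 0], [0, 0, -0.025, 0, 0, 0]],
  ],
)

```text
t: 6.72
tool_pos: [0.5884, 0.1654, 0.1658]
tcp_rot: [-0.0, 0.76, 0.65, -0.0]
wrist_force: [0.1, 0.8, -1.6]
width: 0.101
gripper_force: 48.7
```

Emit:
carry_out(
  plan=[
    [[0, 0, -0.025, 0, 0, 0], [0, 0, -0.01, 0, 0, 0], [0, 0, 0, 0, 0, 0]],
  ],
)

```text
t: 7.1
tool_pos: [0.5888, 0.1653, 0.1996]
tcp_rot: [0.0, 0.76, 0.65, 0.0]
wrist_force: [-0.1, 0.2, -1.4]
width: 0.101
gripper_force: 48.7
```

```bash
python3 -c "
from h import *
o=get_obs();p=o['tool_pos']
togo([.4825,-.234,p[2]]); print(o['width'],o['gripper_force'])
s=camera('scene');cv2.imwrite('pics/d.png',cv2.resize(s['frame'][110:290,170:350],(600,600)))"
```

```text
t 7.1 pos [0.5888 0.1653 0.1996] togo [-4.11e-01 -4.31e-02 -1.00e-04]
[[ 0.155  0.988  0.   ]
 [ 0.988 -0.155  0.   ]
 [ 0.     0.    -1.   ]]
0.10144273031142867 48.69539737701416
```

View pics/d.png

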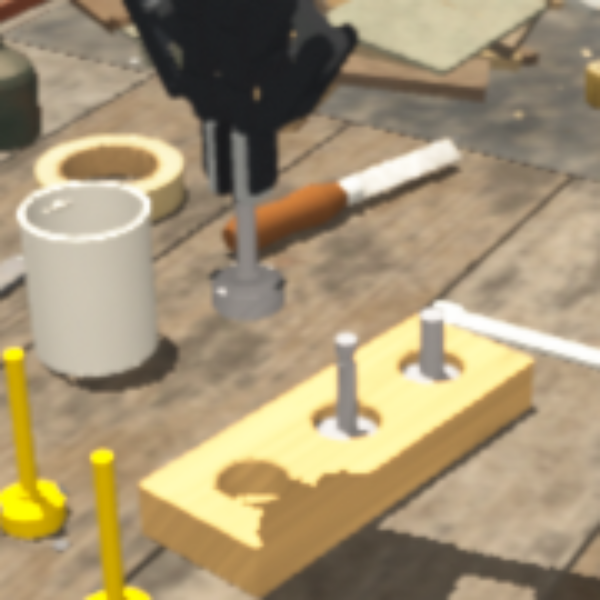

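The long cutter hangs upright, clear of the block. The other two are in their pockets at crop (346, 380) and (431, 345). Carrying it to the dish.

Emit:
carry_out(
  plan=[
    [[-0.02, -0.002, 0, 0, 0, 0], [-0.04, -0.004, 0, 0, 0, 0], [-0.045, -0.005, 0, 0, 0, 0], [-0.045, -0.005, 0, 0, 0, 0], [-0.045, -0.005, 0, 0, 0, 0]],
  ],
)

```text
t: 7.78
tool_pos: [0.5366, -0.0263, 0.1985]
tcp_rot: [-0.0, 0.76, 0.65, -0.0]
wrist_force: [0.5, -1.1, -2.0]
width: 0.097
gripper_force: 48.7
```

Emit:
carry_out(
  plan=[
    [[-0.045, -0.005, 0, 0, 0, 0], [-0.045, -0.005, 0, 0, 0, 0], [-0.045, -0.004, 0, 0, 0, 0], [-0.04, -0.004, 0, 0, 0, 0], [-0.03, -0.003, 0, 0, 0, 0]],
  ],
)

```text
t: 8.4
tool_pos: [0.4837, -0.2254, 0.1985]
tcp_rot: [-0.001, 0.761, 0.649, -0.0]
wrist_force: [-0.3, 0.3, -1.0]
width: 0.101
gripper_force: 48.7
```

Emit:
carry_out(
  plan=[
    [[-0.011, -0.001, 0, 0, 0, 0], [0, 0, 0.03, 0, 0, 0], [0, 0, 0.04, 0, 0, 0], [0, 0, 0, 0, 0, 0], [0, 0, 0, 0, 0, 0]],
  ],
)

```text
t: 9.02
tool_pos: [0.4831, -0.2342, 0.1307]
tcp_rot: [0.001, 0.76, 0.65, 0.0]
wrist_force: [0.5, 0.0, -0.9]
width: 0.094
gripper_force: 48.7
```

```bash
python3 -c "
from h import *
togo([.4825,-.234,.0674])
s=camera('scene')
print([(r['position'],at_z(s,r['position'],.006)) for r in place_of('dish_floor',s)[:1]], [r['position'] for r in place_of('long_cutter_mid',s)])
p=get_obs()['tool_pos'];print('expect mid px',proj(s,[p[0],p[1],p[2]-.0094]))
cv2.imwrite('pics/e.png',cv2.resize(s['frame'][90:230,320:460],(560,560)))"
```

```text
t 9.025 pos [ 0.4831 -0.2342  0.1307] togo [ 0.0001 -0.0007  0.0633]
[[ 0.155  0.988  0.001]
 [ 0.988 -0.155 -0.001]
 [-0.     0.001 -1.   ]]
[([187.3, 387.5], array([ 0.47480788, -0.23645469,  0.006     ]))] [[239.4, 179.6], [271.1, 202.5], [139.4, 390.0]]
expect mid px (np.float64(139.0693135703149), np.float64(388.77851202923915))
```

View pics/e.png

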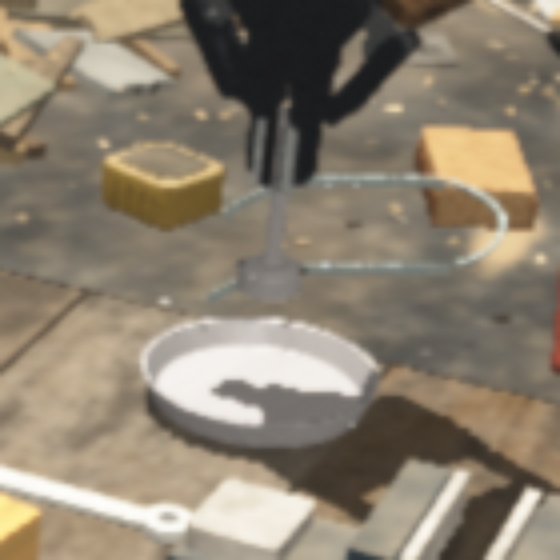

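The cutter hangs upright over the dish. The shank's lean matches the perspective there, and the mid-point is at the expected pixel (389, 139). Lowering gently.

Emit:
carry_out(
  plan=[
    [[0, 0, 0.025, 0, 0, 0], [0, 0, 0.02, 0, 0, 0], [0, 0, 0.01, 0, 0, 0], [0, 0, 0.004, 0, 0, 0], [0, 0, 0, 0, 0, 0]],
  ],
)

```text
t: 9.8
tool_pos: [0.4829, -0.2343, 0.0708]
tcp_rot: [0.0, 0.76, 0.65, 0.0]
wrist_force: [-0.6, 0.4, -1.2]
width: 0.106
gripper_force: 48.8
```

Emit:
carry_out(
  plan=[
    [[0, 0, 0.001, 0, 0, 0], [0, 0, 0.001, 0, 0, 0], [0, 0, 0.001, 0, 0, 0], [0, 0, 0, 0, 0, 0], [0, 0, 0, 0, 0, 0]],
  ],
)

```text
t: 10.42
tool_pos: [0.4827, -0.2341, 0.0673]
tcp_rot: [0.0, 0.76, 0.65, 0.0]
wrist_force: [-0.3, -0.0, -0.3]
width: 0.097
gripper_force: 48.8
```

Emit:
carry_out(
  plan=[
    [[0, 0, 0.001, 0, 0, 0], [0, 0, 0, 0, 0, 0]],
  ],
)

```text
t: 10.68
tool_pos: [0.483, -0.2343, 0.067]
tcp_rot: [0.001, 0.76, 0.65, 0.0]
wrist_force: [-1.5, 0.6, 7.5]
width: 0.1
gripper_force: 49.6
```

It is in contact with the dish floor (7.5 N). Easing the grip, opening and withdrawing straight up.

Emit:
carry_out(
  plan=[
    [[0, 0, 0, 0, 0, 0], [0, 0, 0, 0, 0, 0]],
  ],
  force=20,
)

```text
t: 10.92
tool_pos: [0.483, -0.2343, 0.067]
tcp_rot: [0.001, 0.76, 0.65, 0.0]
wrist_force: [-1.1, 0.3, 6.7]
width: 0.098
gripper_force: 49.6
```

Emit:
carry_out(
  plan=[
    [[0, 0, 0, 0, 0, 0], [0, 0, 0, 0, 0, 0], [0, 0, 0, 0, 0, 0], [0, 0, 0, 0, 0, 0], [0, 0, 0, 0, 0, 0]],
  ],
  fingers=-1,
)

```text
t: 11.55
tool_pos: [0.4826, -0.2341, 0.0662]
tcp_rot: [-0.0, 0.76, 0.65, -0.0]
wrist_force: [-0.5, 0.2, -1.1]
width: 1.0
gripper_force: 0.0
```

Emit:
carry_out(
  plan=[
    [[0, 0, -0.01, 0, 0, 0], [0, 0, -0.03, 0, 0, 0], [0, 0, -0.04, 0, 0, 0], [0, 0, -0.04, 0, 0, 0], [0, 0, -0.03, 0, 0, 0]],
  ],
)

```text
t: 12.18
tool_pos: [0.4828, -0.2342, 0.2189]
tcp_rot: [0.001, 0.76, 0.65, 0.0]
wrist_force: [-0.5, 1.5, -0.6]
width: 0.995
gripper_force: 0.0
```

```bash
python3 -c "
from h import *
s=camera('scene')
print([(r['position'],at_z(s,r['position'],.006)) for r in place_of('dish_floor',s)[:1]], [(r['position'],at_z(s,r['position'],.058)) for r in place_of('long_cutter_mid',s) if r['position'][1]>340],get_obs()['width'])
cv2.imwrite('pics/f.png',cv2.resize(s['frame'][60:270,200:480],(800,600)))"
```

```text
[([184.4, 386.9], array([ 0.48086203, -0.24889561,  0.006     ]))] [([164.2, 385.9], array([ 0.48611869, -0.24229925,  0.058     ]))] 1.000456706430094
```

View pics/f.png

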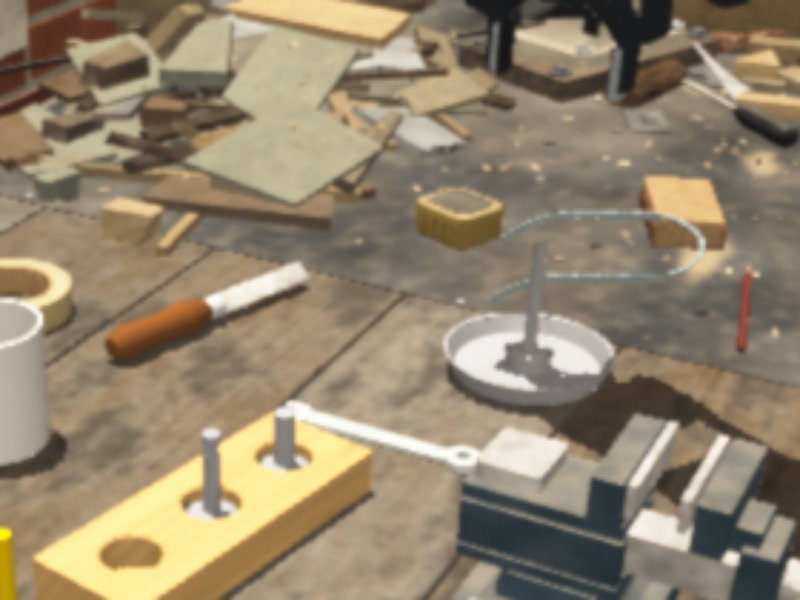

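The cutter stands upright in the middle of the dish, with its shank at crop (535, 300). The other two cutters are in place and the gripper is clear.

```bash
python3 -c "
from bench import *
print(finish_job())"
```

```text
the job is handed in; nothing more can be done
None
```

The long cutter was lifted out and set down upright near the middle of the dish, the other two cutters are still in their pockets, and the job is handed in; no verdict came back.

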